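# Brush the vegetable ends off the wedge press into the scrap pan

## Task

Pick up the hand brush and sweep the three hard vegetable ends off the bed of the wedge press into the empty steel scrap pan at its end, touching them with the brush only. Let none of them touch the white dish of cut wedges at the other end, and leave the dish, the pan, the jar and the mug where they are. Then stand the brush on its bristles on the open counter and let go.

Things in the scene. Friction and masses are not known exactly. Their poses are not given: they have to be found in the camera images.
- press: Fixed stainless press bed, 238 (its x) by 320 (its y) mm, flat top 65 mm above the counter, turned up to 9 degrees either way. Origin on the counter under its centre, z up. Along both long sides (inner faces at x = -113 and +113 mm) a rail stands 20 mm above the bed top; both ends (y = -160 and +160 mm) are open edges without rail. In the middle stands the cutter.
- cutter (a point): Foot of the fixed cutter, at the centre of the press bed's top, same axes as the press. Two upright columns 24 mm in diameter at y = -52 and +52 mm rise 95 mm above the bed; between them a blade frame 24 mm wide, 45 mm high, and a crossbar near the top. In all 24 mm wide (x) and 128 mm long (y), it leaves a lane 101 mm wide on each side.
- pan: Empty dark steel scrap pan, an open box 210 (its x) by 160 (its y) by 55 mm high outside, walls 5 mm, inner floor 8 mm up. Origin under its centre, axes about parallel to the press's. It stands loose (0.9 kg) on the counter 8 mm beyond one open end of the press, at +y or -y of it; its rim is 10 mm lower than the bed top.
- dish: White ceramic dish, 210 (its x) by 160 (its y) by 55 mm, holding cut yellow wedges that stay below its rim; loose, 0.95 kg, origin under its centre. It stands 8 mm beyond the other open end of the press. Leave it in place.
- brush: Wooden hand brush standing on its bristles, in front of the press. Origin at the centre of its underside, z up, x along its length. Stiff bristles (rigid) 80 by 30 mm from z = 0 to 40 mm; wooden block 86 by 36 mm from z = 40 to 56 mm; on top an upright grip ridge 70 mm long (x) and 20 mm thick (y) from z = 55 to 97 mm, to be pinched across its thickness from above. About 0.22 kg.
- jar: Closed jar with paper label and steel lid, 60 mm diameter, 85 mm high, in front of the press on the side where the brush is not. Origin under its centre. Leave it in place.
- mug: White mug, 76 mm diameter, 85 mm high, on the counter beyond the press. Origin under its centre. Leave it in place.
- cap: Scrap: domed root end, flat side down, 62 mm diameter, 36 mm high, about 0.11 kg. Origin at its centre (half height). The three scraps start flat on the press bed and slide when pushed: one in each side lane and one between the cutter and an open end, in any order, any yaw.
- block: Scrap: block-shaped root offcut 66 (x) by 46 (y) by 36 mm (z), about 0.13 kg. Origin at its centre.
- slab: Scrap: flatter root offcut 62 (x) by 50 (y) by 28 mm (z), about 0.10 kg. Origin at its centre.

How it is judged:
By the outcome, as a careful person would: the job done as asked, in the order asked, and still so for the second after the job is handed in, with the robot touching nothing.
It also fails if it takes over 69 s, if anything falls off the work surface, if the arm or the gripper's body presses on something with over 40 N, if the wrist force passes 120 N, or if a joint passes its speed limit or range.

## Robot

A 6-joint arm with a two-finger parallel gripper is mounted at the origin on the work surface. World frame = base frame: x ahead of the robot, y to its left, z up, the work surface at z = 0. Lengths are in m, angles in rad, forces in N, time in s.
With the tool pointing down it reaches from about 0.425 to 0.95 m from the base axis. Payload 3.5 kg.
Tool frame: the origin (TCP) lies on the centre line of the jaws, within the pads' length; the fingertips stand 14 mm ahead of it and the grasp point (between the pads) lies 5 mm behind it; z points along the fingers, y is the line along which they close (so a half turn about z gives the same grasp; the last joint's range is limited). The gripper opens to 85 mm and grips with 20 to 120 N. Pads are 22 mm wide; open, the fingers measure 114 mm over their backs; the gripper's body (76 mm by 85 mm) begins 54 mm behind the grasp point. The pads swing forward as they close: fully open they stand 13 mm farther back than shut.
Start: joints at [1.1, 0.286, 1.577, -0, 1.279, -0.15], TCP at [0.213, 0.641, 0.245] pointing down, gripper open.
Joint ranges: [-2.77, 2.77], [-0.9, 2.22], [0.21, 2.48], [-1.53, 4.67], [0.24, 2.81], [-2.84, 2.84]. Speed limits (rad/s): [2.79, 2.79, 3.14, 3.14, 3.14, 3.14].

## Interface

Orientations are given as a unit quaternion [x, y, z, w].
In Python, from workcell import monitor, optics, ctrl, search_frame, tip_of gives the robot as it stands.
- The arm moves only by the tool carry_out, never from a script. Its argument "moves" is a list of rows, each a list of 4 numbers: the shift along the tool's x, y, z in mm, then the turn about the tool's z in rad. In form: [[x, y, z, yaw], ...]. A call has 1 to 12 rows; each row is the pose to reach, as a shift and turn from the pose commanded when the call began, along the tool's axes at that moment; what a row does not reach only later rows make up. A row lasts 1/8 s, in which the tool goes at most 62.5 mm and 10.7 degrees, less where a joint would pass 70% of its speed; a pose out of reach is approached as far as the arm can. A call with a gripper value outside its range is refused whole. "claw" is the finger opening in mm, from 0 to 85.4, set as the call begins (left out, the last holds). The fingers move at their own pace and stop on an object; "squeeze" is the grip in N (left out, the last holds). Time passes only in rows, so rows that repeat a pose let the fingers close. It gives the time, the measured TCP pose, the force, the opening and the grip force at its end, in the units of the state.
- monitor.get_state(): the state, without advancing time (a new reading comes with each control period).
- optics.capture(name): name is "side" or "top"; returns the picture (420x560x3 uint8, red, green, blue); there is no depth.
- optics.camera_params(name): a dict with "fx", "fy", "cx", "cy" (pixels), "world_to_cam" (4x4, takes a point from world to camera coordinates). Camera axes: x right, y down, z forward; pixel columns grow to the right and rows downward; lengths in m; the calibration is good to about 2 mm. A picture is of the moment at which its call begins. camera_params takes no time and is no camera call.
- ctrl.close_job(): hands the job in; it is judged then, once.
Trained networks look in the newest picture that a camera, given by its name, has taken for a name from the list of things; names that differ only in an ending like _2 or _b are one class to them, and where a whole thing is asked for, a point or a joint stands for the part that bears it (a point fixed in the world has none). Each returns a list of dicts, best first, with "conf" (0 to 1); they miss things now and then, are a little off and sometimes report something else, mostly with a low value. They report only what shows in the picture. A call takes as long as a camera call.
- search_frame(camera, query): "point" ([x, y, z] in m, in world coordinates, good to about 4 mm: the middle of the surface that is visible of it).
- tip_of(camera, query): "point" ([x, y, z] in m, in world coordinates, good to about 4 mm: a listed point, or the origin of a listed thing).
The state is a dict: "time": time; "qpos": joint angles; "qd": joint speeds; "effort": joint torques, N m; "tool_pos": TCP position; "orientation": TCP orientation; "wrist_force": force on the tool from outside, world axes, zero at the start; "ft_torque": the same for the moment, N m; "width": finger opening in m; "grasp_force": force on a finger pad.
Only numpy, scipy, OpenCV 4.12 (cv2) and the standard library are available. Lean on these libraries where they do the work, as an engineer would, in place of code of your own. Each camera call takes 0.05 s, during which the arm holds its last target. There are 200 camera calls.

## Working session

There is one attempt and no reset: what is moved stays moved. The work goes in short steps, Python scripts to look and compute and a tool call to move; the robot and the scene stay as the last step left them, time stands still between calls to the robot, and variables do not carry over. Pictures are saved under pics/ and viewed, at most 10 in all, crops included, and the job is handed in when it is done.

Besides the shell and the picture viewer there is one more tool, called after ">>>" as name(argument=value, ...), one argument or row to a line, values as JSON. carry_out: Moves the arm, as the interface text tells. Its arguments: {"type":"object","properties":{"moves":{"type":"array"},"claw":{"type":"number"},"squeeze":{"type":"number"}},"required":["moves"]}

```bash
ls; mkdir -p pics; python3 - <<'E'
from workcell import monitor, optics, ctrl, search_frame, tip_of
import cv2,numpy as np
for c in("top","side"):
    im=optics.capture(c); cv2.imwrite(f"pics/{c}0.png",im[:,:,::-1])
    p=optics.camera_params(c); print(c,p["fx"],p["cx"],p["cy"],np.round(np.linalg.inv(p["world_to_cam"]),3).tolist())
    for n in("press","cutter","pan","dish","brush","jar","mug","cap","block","slab"):
        print(n,[(np.round(d["point"],3).tolist(),round(d["conf"],2)) for d in tip_of(c,n)[:2]])
s=monitor.get_state();print(s["time"],s["tool_pos"],s["orientation"])
E
```

```text
pics
top 385.4929552324524 278.82828854944285 210.12155897235965 [[0.029, -0.985, 0.168, 0.389], [-0.999, -0.035, -0.035, 0.016], [0.04, -0.166, -0.985, 1.055], [0.0, 0.0, 0.0, 1.0]]
press [([0.584, -0.01, 0.002], 0.96)]
cutter []
pan [([0.555, 0.235, 0.002], 0.82)]
dish [([0.618, -0.254, 0.001], 0.79), ([0.515, 0.017, 0.082], 0.36)]
brush [([0.351, -0.293, 0.0], 0.74)]
jar [([0.356, 0.319, 0.003], 0.72)]
mug [([0.784, -0.022, -0.002], 0.96)]
cap [([0.517, 0.014, 0.083], 0.64)]
block [([0.649, -0.016, 0.083], 0.7)]
slab [([0.568, 0.101, 0.082], 0.57)]
side 415.17920157155737 275.2625330014749 214.5040156392432 [[-0.998, -0.044, 0.04, 0.522], [-0.06, 0.74, -0.669, 0.664], [0.0, -0.671, -0.742, 0.81], [0.0, 0.0, 0.0, 1.0]]
press [([0.586, -0.012, -0.004], 0.65)]
cutter []
pan [([0.547, 0.234, -0.001], 0.56), ([0.511, 0.017, 0.082], 0.41)]
dish [([0.622, -0.257, 0.002], 0.91), ([0.787, -0.017, -0.0], 0.74)]
brush [([0.348, -0.294, -0.004], 0.63), ([0.551, 0.235, -0.001], 0.2)]
jar [([0.357, 0.318, 0.001], 0.88)]
mug [([0.788, -0.017, -0.002], 0.87), ([0.586, -0.008, 0.065], 0.24)]
cap [([0.51, 0.015, 0.083], 0.96), ([0.549, 0.234, -0.004], 0.55)]
block [([0.646, -0.021, 0.083], 0.87), ([0.358, 0.322, -0.002], 0.67)]
slab [([0.573, 0.104, 0.079], 0.84)]
1.1 [0.21278503 0.64056267 0.24531301] [ 1.59701114e-01  9.87165413e-01 -1.57978078e-05 -3.19772111e-05]
```

View pics/top0.png

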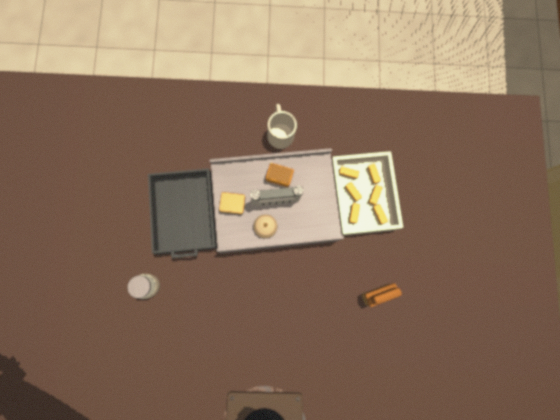

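View pics/side0.png

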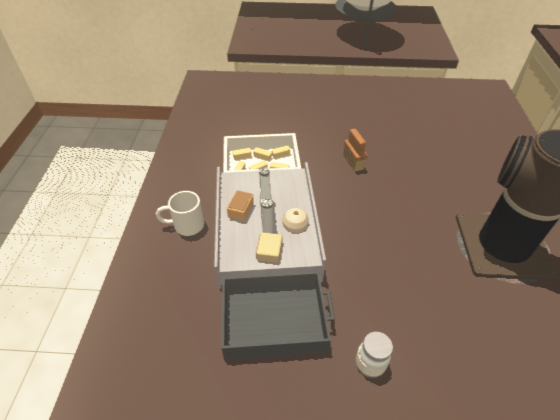

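The top view shows the pan left (185,213), at +y, and the dish right (367,193), at -y. The brush is at (382,295), the slab (yellow) at (232,203), the block at (280,175) and the cap at (265,226). The side view agrees: brush (355,150), jar (375,354), pan (275,315). Next I'll get the yaw angles and finer positions from enlarged crops.

```bash
python3 - <<'E'
import cv2,numpy as np
t=cv2.imread("pics/top0.png");s=cv2.imread("pics/side0.png")
a=cv2.resize(t[140:260,200:350],None,fx=5,fy=5,interpolation=cv2.INTER_CUBIC)
cv2.imwrite("pics/c1.png",a)
b=cv2.resize(t[275:315,350:415],(390,240),interpolation=cv2.INTER_CUBIC)
c=cv2.resize(s[125:175,335:375],(400,500),interpolation=cv2.INTER_CUBIC)
o=np.zeros((500,800,3),np.uint8);o[:240,:390]=b;o[:,400:]=c
cv2.imwrite("pics/c2.png",o)
E
```

```text
(no output)
```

View pics/c1.png

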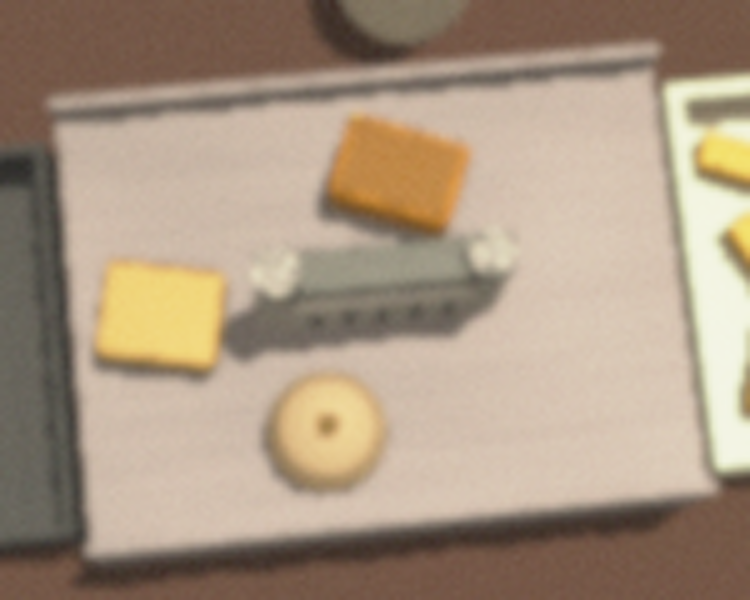

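View pics/c2.png

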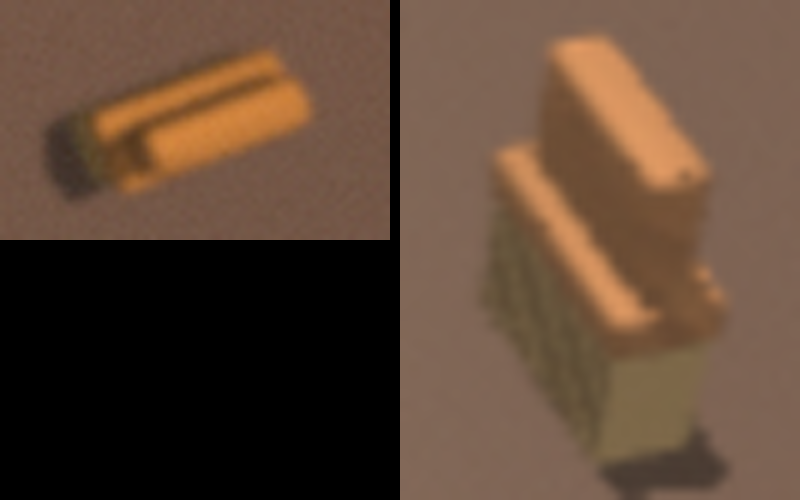

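The crops show the ridge top in the top view running from pixel (375.8,300.3) to (401.2,291.7). In the side view it runs from (353,129.5) to (362.7,143). The rail edge goes (48,98)-(660,43) in the crop and the columns are at (275,270) and (493,250). Now triangulating.

```bash
cat > h.py <<'E'
import numpy as np,cv2
from workcell import monitor, optics, ctrl, search_frame, tip_of
P={c:optics.camera_params(c) for c in("top","side")}
def M(c):
    p=P[c];return np.array([[p["fx"],0,p["cx"]],[0,p["fy"],p["cy"]],[0,0,1]])@p["world_to_cam"][:3]
def plane(c,uv,z):
    m=M(c);H=np.c_[m[:,0],m[:,1],m[:,2]*z+m[:,3]];w=np.linalg.solve(H,[*uv,1]);return w[:2]/w[2]
def tri(a,b):
    X=cv2.triangulatePoints(M("top"),M("side"),np.array(a,float).reshape(2,1),np.array(b,float).reshape(2,1))[:,0];return X[:3]/X[3]
E
python3 - <<'E'
from h import *
np.set_printoptions(precision=4,suppress=True)
A=tri((401.2,291.7),(353,129.5));B=tri((375.8,300.3),(362.7,143))
print("ridge",A,B,(A+B)/2,np.linalg.norm(A-B),np.degrees(np.arctan2(*(A-B)[1::-1])))
f=lambda x,y,z:plane("top",(200+x/5,140+y/5),z)
ang=lambda d:np.degrees(np.arctan2(-d[0],d[1]))
r=f(48,98,.085),f(660,43,.085);l=f(88,553,.085),f(715,490,.085)
c=f(275,270,.16),f(493,250,.16)
print("rails",r,ang(r[0]-r[1]),l,ang(l[0]-l[1]),"width",)
print("ctr",sum(r+l)/4,"cols",c,ang(c[0]-c[1]),np.linalg.norm(c[0]-c[1]),(c[0]+c[1])/2)
e=f(60,130,.065),f(86,540,.065);e2=f(662,75,.065),f(712,470,.065)
for q in(e,e2): d=q[0]-q[1];print("end",q,np.degrees(np.arctan2(d[1],d[0])))
o=(c[0]+c[1])/2
o=(np.array([.585,-.011])+ (c[0]+c[1])/2+sum(r+l)/4)/3
y=np.radians(6.5);R=np.array([[np.cos(y),-np.sin(y)],[np.sin(y),np.cos(y)]])
print("o",o)
for n,p in dict(slab=f(160,315,.093),cap=f(327,430,.1),block=f(398,172,.101)).items(): print(n,p,R.T@(p-o))
for n,p in dict(slab=(.5705,.1025),cap=(.5135,.0145),block=(.6475,-.0185),pan=(.551,.2345),dish=(.62,-.2555)).items(): print(n,R.T@(np.array(p)-o))
E
```

```text
ridge [ 0.3581 -0.3283  0.0891] [ 0.336  -0.2633  0.0925] [ 0.347  -0.2958  0.0908] 0.06870834440990213 -71.19588039101625
rails (array([0.6804, 0.1649]), array([ 0.7237, -0.154 ])) 7.7250038808925074 (array([0.4463, 0.1313]), array([ 0.4881, -0.1835])) 7.561749703508298 width
ctr [ 0.5846 -0.0103] cols (array([0.578 , 0.0418]), array([ 0.5916, -0.0615])) 7.503735880007927 0.10411519931008034 [ 0.5848 -0.0098]
end (array([0.6692, 0.1607]), array([0.454 , 0.1351])) 6.7824787272576925
end (array([ 0.7127, -0.1587]), array([ 0.5005, -0.186 ])) 7.332682546148691
o [ 0.5848 -0.0104]
slab [0.5667 0.1008] [-0.0054  0.1125]
cap [0.5102 0.0145] [-0.0713  0.0331]
block [ 0.6438 -0.0171] [ 0.0579 -0.0134]
slab [-0.0014  0.1138]
cap [-0.068   0.0328]
block [ 0.0614 -0.0152]
pan [-0.0059  0.2471]
dish [ 0.0072 -0.2475]
```

>>> carry_out(
  moves=[
    [-380,-233,0,0.45],
    [-380,-233,0,0.45],
    [-380,-233,0,0.45],
    [-380,-233,0,0.91],
    [-380,-233,0,0.91],
    [-380,-233,0,0.91],
    [-380,-233,0,0.91],
    [-506,-612,0,0.91],
    [-506,-612,0,0.91],
    [-506,-612,0,0.91],
    [-506,-612,0,0.91],
    [-506,-612,0,0.91],
  ],
  claw=85,
  squeeze=80,
)

```text
time: 2.6
tool_pos: [0.4986, -0.0085, 0.2458]
orientation: [0.577, 0.817, 0.0, 0.001]
wrist_force: [1.3, -0.4, 0.2]
width: 0.0849
grasp_force: 0.0
```

```bash
cat >> h.py <<'E'
from scipy.spatial.transform import Rotation as Ro
def to(p,yaw=None):
    "tool shift (mm) and turn to reach world p with tool-x heading yaw (rad)"
    s=monitor.get_state();r=Ro.from_quat(s["orientation"]).as_matrix()
    th=np.arctan2(r[1,0],r[0,0]);d=r.T@(np.array(p)-s["tool_pos"])*1000
    t=0 if yaw is None else (th-yaw+np.pi)%(2*np.pi)-np.pi
    print(round(s["time"],2),"pos",np.round(s["tool_pos"],4),"th",round(th,3),"q",np.round(s["qpos"],2),"move",np.round(d,1),round(t,3),"w",round(s["width"],4),"F",np.round(s["wrist_force"],1),round(s["grasp_force"],1))
E
python3 -c "
from h import *
to([.3485,-.2945,.14],1.911)"
```

```text
2.6 pos [ 0.4986 -0.0085  0.2458] th 1.911 q [-0.22 -0.11  2.    0.    1.25 -0.56] move [-219.5 -237.   105.7] -0.0 w 0.0849 F [ 1.3 -0.4  0.2] 0.0
```

>>> carry_out(
  moves=[
    [-219,-237,0,0],
    [-219,-237,0,0],
    [-219,-237,0,0],
    [-219,-237,0,0],
    [-219,-237,0,0],
    [-219,-237,0,0],
    [-219,-237,60,0],
    [-219,-237,90,0],
    [-219,-237,90,0],
  ],
)

```text
time: 3.72
tool_pos: [0.3475, -0.2897, 0.1527]
orientation: [0.577, 0.817, 0.001, -0.003]
wrist_force: [0.3, -0.9, 0.7]
width: 0.085
grasp_force: 0.0
```

```bash
python3 -c "
from h import *
to([.3485,-.2945,.076],1.911)
a=[d for c in('top','side') for _ in [cv2.imwrite('pics/'+c+'1.png',optics.capture(c)[:,:,::-1])] for d in tip_of(c,'brush')[:1]]
print(a)
s,t=cv2.imread('pics/side1.png'),cv2.imread('pics/top1.png')
o=np.hstack([cv2.resize(s[70:190,290:420],(390,360)),cv2.resize(t[240:360,330:460],(390,360))]);cv2.imwrite('pics/c3.png',o)"
```

```text
3.73 pos [ 0.3475 -0.2897  0.1527] th 1.912 q [-0.92 -0.11  2.18  0.    1.08 -1.26] move [-5.3 -0.6 76.7] 0.001 w 0.085 F [ 0.3 -0.9  0.7] 0.0
[{'point': [0.3506, -0.2918, 0.0033], 'conf': 0.97}]
```

View pics/c3.png

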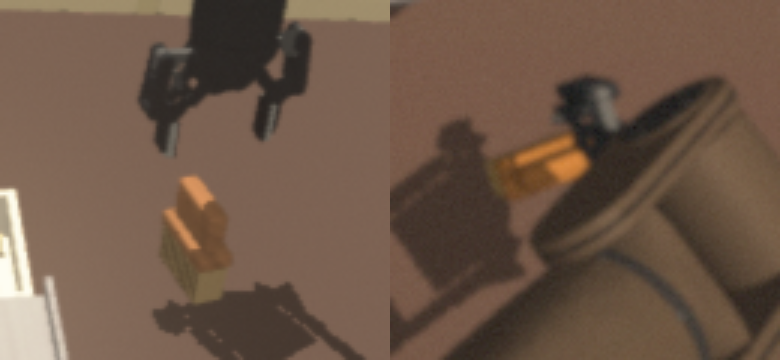

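The side crop shows the open jaws straddling the ridge at (205,205), aligned with its thickness. Descending.

>>> carry_out(
  moves=[
    [-4,0,40,0],
    [-4,0,70,0],
    [-4,0,76,0],
    [-4,0,76,0],
    [-4,0,76,0],
  ],
)

```text
time: 4.55
tool_pos: [0.3507, -0.2969, 0.0812]
orientation: [0.577, 0.817, -0.001, 0.002]
wrist_force: [0.5, 0.9, 1.1]
width: 0.0849
grasp_force: 0.0
```

```bash
python3 -c "
from h import *
to([.3495,-.294,.076],1.911)"
```

```text
4.55 pos [ 0.3507 -0.2969  0.0812] th 1.911 q [-0.92  0.02  2.21 -0.    0.91 -1.26] move [ 3.2 -0.1  5.2] -0.0 w 0.0849 F [0.5 0.9 1.1] 0.0
```

Lower the last 5 mm, then close.

>>> carry_out(
  moves=[
    [2,0,5,0],
    [2,0,5,0],
  ],
)

```text
time: 4.8
tool_pos: [0.3489, -0.2937, 0.0743]
orientation: [0.577, 0.817, 0.0, -0.0]
wrist_force: [-0.6, -0.7, -0.1]
width: 0.0851
grasp_force: 0.0
```

>>> carry_out(
  moves=[
    [0,0,0,0],
    [0,0,0,0],
    [0,0,0,0],
    [0,0,0,0],
    [0,0,0,0],
    [0,0,0,0],
  ],
  claw=10,
)

```text
time: 5.55
tool_pos: [0.3492, -0.2942, 0.0746]
orientation: [0.577, 0.817, -0.0, 0.0]
wrist_force: [-0.5, -0.2, 1.8]
width: 0.019
grasp_force: 77.6
```

```bash
python3 -c "
from h import *
to([.3495,-.294,.076],1.911)"
```

```text
5.55 pos [ 0.3492 -0.2942  0.0746] th 1.911 q [-0.92  0.02  2.22 -0.    0.9  -1.26] move [ 0.1  0.3 -1.4] -0.0 w 0.019 F [-0.5 -0.2  1.8] 77.6
```

>>> carry_out(
  moves=[
    [0,0,-50,0],
    [0,0,-100,0],
    [0,0,-140,0],
    [0,0,-140,0],
  ],
)

```text
time: 6.05
tool_pos: [0.3501, -0.2953, 0.2174]
orientation: [0.577, 0.817, -0.001, 0.003]
wrist_force: [0.3, -0.3, -2.9]
width: 0.0191
grasp_force: 78.0
```

```bash
cat >> h.py <<'E'
O=np.array([.5848,-.0104]);YA=np.radians(7.5)
Rp=np.array([[np.cos(YA),-np.sin(YA)],[np.sin(YA),np.cos(YA)]])
def top(x,y,b):
    "go: press x,y (mm), bristle bottom b (mm above counter)"
    s=monitor.get_state();q=Rp.T@(s["tool_pos"][:2]-O)*1000
    print("press",np.round(q,1),"bottom",round(s["tool_pos"][2]*1000-74.6,1));p=O+Rp@np.array([x,y])/1000
    to([*p,(b+74.6)/1000],YA+np.pi)
E
python3 -c "
from h import *
top(62,-90,140)"
```

```text
press [-269.8 -251.8] bottom 142.8
6.05 pos [ 0.3501 -0.2953  0.2174] th 1.911 q [-0.92 -0.19  2.12  0.    1.2  -1.26] move [ 89.4 358.2   3. ] -1.362 w 0.0191 F [ 0.3 -0.3 -2.9] 78.0
```

>>> carry_out(
  moves=[
    [90,358,0,-1.36],
    [90,358,0,-1.36],
    [90,358,0,-1.36],
    [90,358,0,-1.36],
    [90,358,0,-1.36],
    [90,358,0,-1.36],
    [90,358,0,-1.36],
    [90,358,0,-1.36],
    [90,358,0,-1.36],
    [90,358,0,-1.36],
  ],
)

```text
time: 7.3
tool_pos: [0.6557, -0.0896, 0.2123]
orientation: [-0.064, 0.998, 0.001, -0.001]
wrist_force: [0.6, 0.4, -2.9]
width: 0.0192
grasp_force: 78.5
```

```bash
python3 -c "
from h import *
top(62,-95,70)
cv2.imwrite('pics/side2.png',optics.capture('side')[100:300,150:400,::-1].repeat(3,0).repeat(3,1))"
```

```text
press [ 59.9 -87.8] bottom 137.7
7.3 pos [ 0.6557 -0.0896  0.2123] th -3.013 q [-0.29  0.29  1.64  0.    1.22 -1.99] move [-2.3 -7.3 67.7] -0.003 w 0.0192 F [ 0.6  0.4 -2.9] 78.5
```

View pics/side2.png

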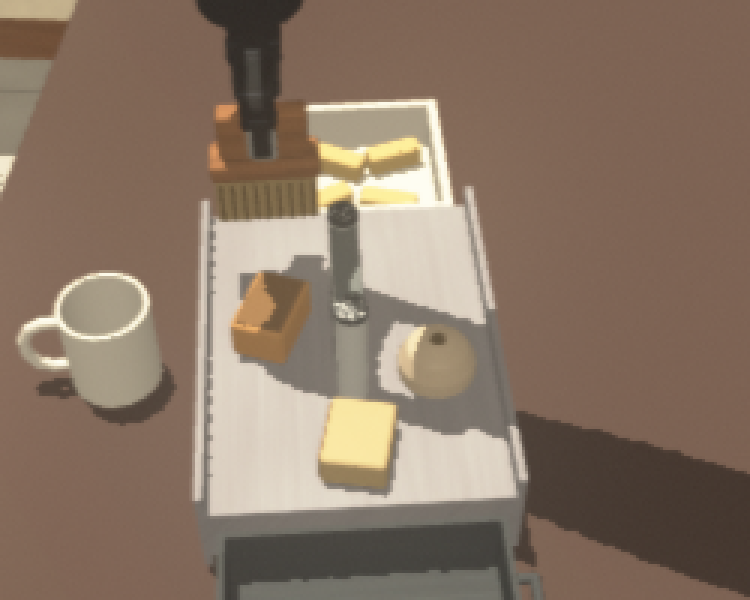

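The side crop shows the brush held squarely over the far lane behind the block (270,320), clear of the cutter and the dish. Lowering, then sweeping lane A.

>>> carry_out(
  moves=[
    [-2,-7,40,0],
    [-2,-7,62,0],
    [-2,-7,68,0],
    [-2,-7,68,0],
    [-2,-7,68,0],
  ],
)

```text
time: 7.98
tool_pos: [0.6604, -0.0965, 0.1481]
orientation: [-0.065, 0.998, -0.0, 0.001]
wrist_force: [0.3, -0.1, -2.5]
width: 0.019
grasp_force: 78.5
```

```bash
python3 -c "
from h import *
top(62,60,69)"
```

```text
press [ 63.7 -95.2] bottom 73.5
7.97 pos [ 0.6604 -0.0965  0.1481] th -3.012 q [-0.3   0.36  1.67  0.    1.11 -2.  ] move [  1.9 155.2   4.3] -0.002 w 0.019 F [ 0.3 -0.1 -2.5] 78.5
```

>>> carry_out(
  moves=[
    [1,15,4,0],
    [1,35,4,0],
    [1,57,4,0],
    [1,79,4,0],
    [1,101,4,0],
    [1,123,4,0],
    [1,145,4,0],
    [1,167,4,0],
    [1,189,4,0],
    [1,211,4,0],
    [1,230,4,0],
    [1,245,4,0],
  ],
)

```text
time: 9.48
tool_pos: [0.6264, 0.1481, 0.1421]
orientation: [-0.065, 0.998, 0.0, -0.0]
wrist_force: [1.3, 0.4, -2.4]
width: 0.0194
grasp_force: 78.7
```

```bash
python3 -c "
from h import *
top(62,185,69)
cv2.imwrite('pics/side3.png',optics.capture('side')[150:350,150:400,::-1].repeat(3,0).repeat(3,1))"
```

```text
press [ 61.9 151.7] bottom 67.5
9.47 pos [0.6264 0.1481 0.1421] th -3.012 q [ 0.07  0.32  1.74  0.    1.09 -1.63] move [-0.  33.3 -1.5] -0.001 w 0.0194 F [ 1.3  0.4 -2.4] 78.7
```

View pics/side3.png

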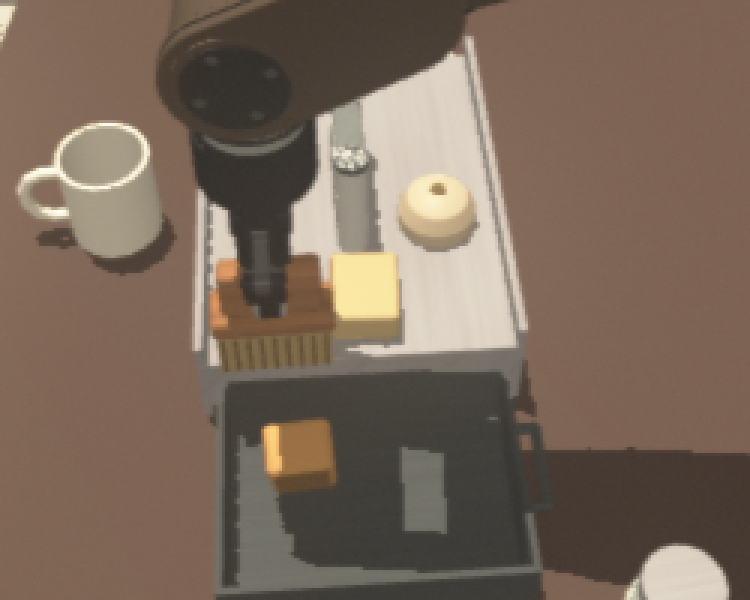

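The block is in the pan (300,455). The slab (365,290) is beside the brush and the cap (437,210) hasn't moved. Next, push the slab sideways into lane B.

>>> carry_out(
  moves=[
    [-4,0,-2,0],
    [-4,-20,-2,0],
    [-4,-38,-2,0],
    [-4,-38,-2,0],
    [10,-38,-2,0],
    [20,-38,-2,0],
    [30,-38,-2,0],
    [38,-38,-2,0],
    [40,-38,-2,0],
    [40,-38,-2,0],
  ],
)

```text
time: 10.78
tool_pos: [0.5919, 0.1037, 0.1444]
orientation: [-0.065, 0.998, -0.0, -0.0]
wrist_force: [0.8, -0.1, -2.1]
width: 0.0193
grasp_force: 78.6
```

```bash
python3 -c "
from h import *
top(62,115,69)
cv2.imwrite('pics/side4.png',optics.capture('side')[150:350,150:400,::-1].repeat(3,0).repeat(3,1))"
```

```text
press [ 22.  112.2] bottom 69.8
10.78 pos [0.5919 0.1037 0.1444] th -3.012 q [ 0.    0.23  1.84 -0.    1.07 -1.7 ] move [-40.    2.9   0.8] -0.001 w 0.0193 F [ 0.8 -0.1 -2.1] 78.6
```

View pics/side4.png

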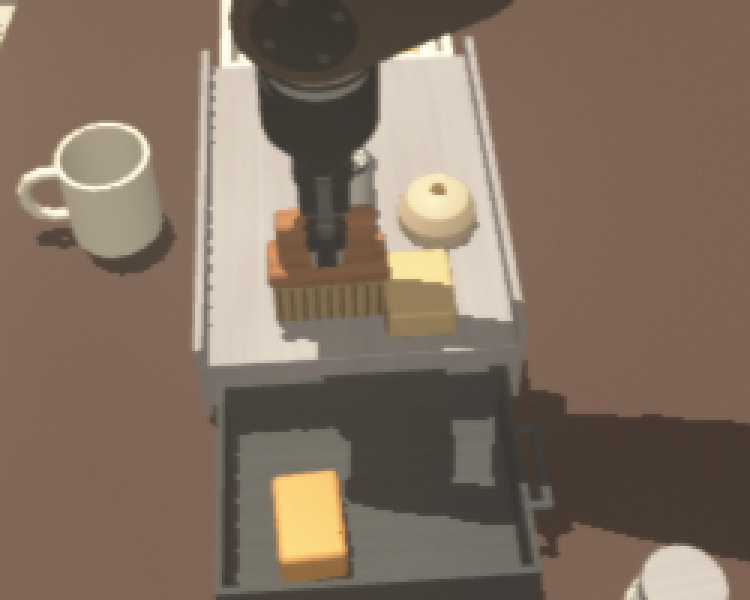

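The slab is now in lane B (420,290) in line with the cap (437,210), and the block lies in the pan. Lifting over the cutter to get behind the cap.

>>> carry_out(
  moves=[
    [-6,0,0,0],
    [-6,0,-50,0],
    [-6,0,-100,0],
    [-6,0,-120,0],
    [30,-60,-120,0],
    [60,-110,-120,0],
    [85,-152,-120,0],
    [85,-152,-120,0],
    [85,-152,-120,0],
  ],
)

```text
time: 11.95
tool_pos: [0.5272, -0.058, 0.2633]
orientation: [-0.064, 0.998, 0.001, -0.001]
wrist_force: [-0.5, 0.2, -2.4]
width: 0.019
grasp_force: 78.9
```

```bash
python3 -c "
from h import *
top(-63,-42,70)"
```

```text
press [-63.3 -39.7] bottom 188.7
11.95 pos [ 0.5272 -0.058   0.2633] th -3.013 q [-0.3  -0.05  1.91  0.    1.28 -2.  ] move [ -0.5  -2.5 118.7] -0.003 w 0.019 F [-0.5  0.2 -2.4] 78.9
```

>>> carry_out(
  moves=[
    [0,-3,50,0],
    [0,-3,95,0],
    [0,-3,113,0],
    [0,-3,117,0],
    [0,-3,117,0],
    [0,-3,117,0],
  ],
)

```text
time: 12.7
tool_pos: [0.5292, -0.0613, 0.1494]
orientation: [-0.065, 0.998, -0.001, 0.002]
wrist_force: [-0.7, -1.0, -1.4]
width: 0.0189
grasp_force: 78.9
```

```bash
python3 -c "
from h import *
top(-63,100,69)"
```

```text
press [-61.8 -43.2] bottom 74.8
12.7 pos [ 0.5292 -0.0613  0.1494] th -3.012 q [-0.31  0.07  2.01  0.    1.06 -2.01] move [  1.4 143.2   5.6] -0.001 w 0.0189 F [-0.7 -1.  -1.4] 78.9
```

>>> carry_out(
  moves=[
    [1,12,4,0],
    [1,28,4,0],
    [1,44,4,0],
    [1,60,4,0],
    [1,76,4,0],
    [1,92,4,0],
    [1,108,4,0],
    [1,124,4,0],
    [1,140,4,0],
    [1,156,4,0],
    [1,172,4,0],
    [1,185,4,0],
  ],
)

```text
time: 14.2
tool_pos: [0.5027, 0.1235, 0.1432]
orientation: [-0.065, 0.998, 0.0, -0.0]
wrist_force: [-0.4, -0.6, -2.9]
width: 0.0193
grasp_force: 78.8
```

```bash
python3 -c "
from h import *
top(-63,185,69)
cv2.imwrite('pics/side5.png',optics.capture('side')[150:350,150:400,::-1].repeat(3,0).repeat(3,1))"
```

```text
press [-64.  143.5] bottom 68.6
14.2 pos [0.5027 0.1235 0.1432] th -3.012 q [ 0.04  0.05  2.04  0.    1.05 -1.66] move [-0.9 41.5 -0.4] -0.002 w 0.0193 F [-0.4 -0.6 -2.9] 78.8
```

View pics/side5.png

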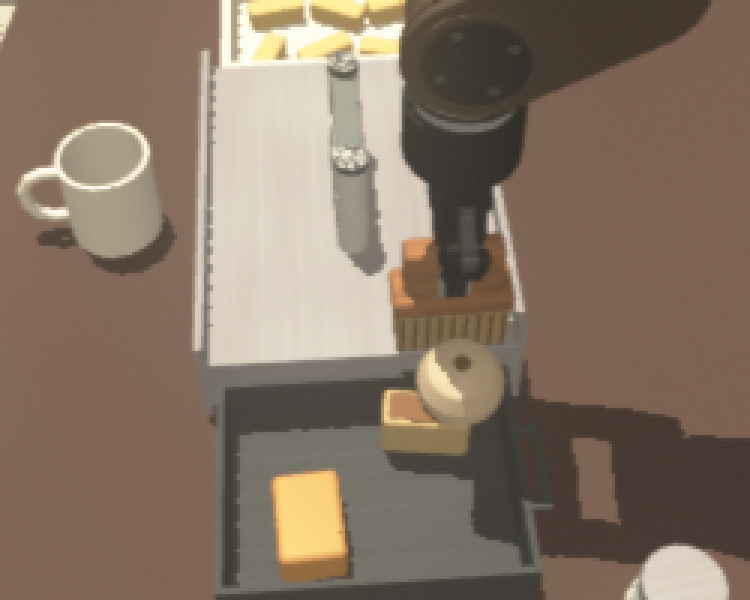

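The slab has dropped in and the cap (460,380) is tipping over the edge on top of it. Pushing on gently.

>>> carry_out(
  moves=[
    [0,10,0,0],
    [0,20,0,0],
    [0,30,0,0],
    [0,40,0,0],
    [0,48,0,0],
    [0,48,0,0],
  ],
)

```text
time: 15.0
tool_pos: [0.4966, 0.1705, 0.1432]
orientation: [-0.065, 0.998, -0.0, -0.0]
wrist_force: [-0.0, 0.3, -2.5]
width: 0.0189
grasp_force: 78.8
```

```bash
python3 -c "
from h import *
top(-63,185,69)
cv2.imwrite('pics/side6.png',optics.capture('side')[150:350,150:400,::-1].repeat(3,0).repeat(3,1))"
```

```text
press [-63.9 190.8] bottom 68.6
15.0 pos [0.4966 0.1705 0.1432] th -3.011 q [ 0.14  0.07  2.03  0.    1.05 -1.56] move [-0.9 -5.8 -0.4] -0.001 w 0.0189 F [-0.   0.3 -2.5] 78.8
```

View pics/side6.png

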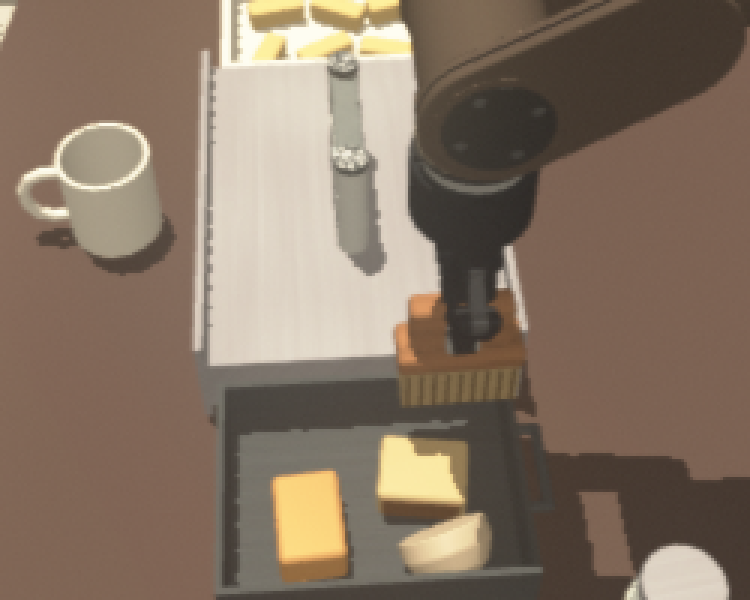

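All three scraps are in the pan: block (310,525), slab (425,475) and cap (450,545). The bed is clear. Carrying the brush back to the open counter.

>>> carry_out(
  moves=[
    [0,0,-50,0],
    [0,0,-100,0],
    [0,0,-115,0],
    [12,-60,-115,0.15],
    [12,-120,-115,0.3],
    [12,-180,-115,0.45],
    [12,-240,-115,0.6],
    [12,-271,-115,0.6],
    [66,-320,-115,0.6],
    [105,-360,-115,0.6],
    [150,-403,-115,0.6],
    [185,-440,-115,0.6],
  ],
)

```text
time: 16.55
tool_pos: [0.3678, -0.2912, 0.2567]
orientation: [0.234, 0.972, 0.001, -0.001]
wrist_force: [0.1, 0.8, -2.8]
width: 0.0194
grasp_force: 79.0
```

```bash
python3 -c "
from h import *
to([.36,-.30,.0766+.02])
for c in('top','side'):
    optics.capture(c)
    for n in('cap','slab','block','pan','dish'): print(c,n,[(np.round(d['point'],3).tolist(),round(d['conf'],2)) for d in tip_of(c,n)[:2]])"
```

```text
16.55 pos [ 0.3678 -0.2912  0.2567] th 2.67 q [-0.89 -0.19  2.05 -0.    1.28 -1.99] move [  2.6 -11.5 160.1] 0 w 0.0194 F [ 0.1  0.8 -2.8] 79.0
top cap [([0.496, 0.282, 0.034], 0.74)]
top slab [([0.516, 0.221, 0.026], 0.97)]
top block [([0.594, 0.265, 0.026], 0.76)]
top pan [([0.557, 0.239, 0.006], 0.77)]
top dish [([0.618, -0.254, 0.001], 0.55)]
side cap [([0.489, 0.283, 0.035], 0.63)]
side slab [([0.519, 0.219, 0.02], 0.92), ([0.371, -0.293, 0.181], 0.24)]
side block [([0.593, 0.258, 0.025], 0.73)]
side pan [([0.548, 0.234, 0.004], 0.66)]
side dish [([0.621, -0.257, -0.001], 0.78)]
```

>>> carry_out(
  moves=[
    [3,-11,50,0],
    [3,-11,100,0],
    [3,-11,140,0],
    [3,-11,165,0],
    [3,-11,170,0],
    [3,-11,170,0],
    [3,-11,170,0],
    [3,-11,170,0],
  ],
)

```text
time: 18.15
tool_pos: [0.363, -0.2994, 0.0897]
orientation: [0.233, 0.972, -0.001, 0.001]
wrist_force: [0.2, 0.2, -2.2]
width: 0.0195
grasp_force: 79.2
```

```bash
python3 -c "
from h import *
to([.36,-.30,.0746])"
```

```text
18.15 pos [ 0.363  -0.2994  0.0897] th 2.671 q [-0.91  0.03  2.18 -0.    0.93 -2.01] move [ 2.4 -1.8 15.1] 0 w 0.0195 F [ 0.2  0.2 -2.2] 79.2
```

>>> carry_out(
  moves=[
    [0,0,5,0],
    [0,0,9,0],
    [0,0,12,0],
    [0,0,12,0],
    [0,0,12,0],
    [0,0,12,0],
  ],
)

```text
time: 18.9
tool_pos: [0.3624, -0.2988, 0.0765]
orientation: [0.233, 0.972, -0.0, 0.0]
wrist_force: [-0.0, 0.1, -2.3]
width: 0.0195
grasp_force: 79.2
```

>>> carry_out(
  moves=[
    [0,0,0.7,0],
    [0,0,1.4,0],
    [0,0,1.4,0],
    [0,0,1.4,0],
  ],
)

```text
time: 19.4
tool_pos: [0.3623, -0.2987, 0.0749]
orientation: [0.233, 0.972, -0.0, -0.0]
wrist_force: [-0.5, 0.4, -1.0]
width: 0.0193
grasp_force: 79.2
```

>>> carry_out(
  moves=[
    [0,0,0.5,0],
    [0,0,0.5,0],
  ],
)

```text
time: 19.65
tool_pos: [0.3624, -0.2988, 0.0746]
orientation: [0.233, 0.972, -0.0, 0.0]
wrist_force: [-0.4, -0.2, -0.9]
width: 0.0192
grasp_force: 79.6
```

>>> carry_out(
  moves=[
    [0,0,0,0],
    [0,0,0,0],
    [0,0,0,0],
    [0,0,0,0],
    [0,0,0,0],
    [0,0,0,0],
    [0,0,0,0],
  ],
  claw=85,
)

```text
time: 20.52
tool_pos: [0.3623, -0.2987, 0.0744]
orientation: [0.233, 0.972, -0.0, 0.0]
wrist_force: [-0.6, -0.3, 0.4]
width: 0.085
grasp_force: 0.0
```

>>> carry_out(
  moves=[
    [0,0,-15,0],
    [0,0,-40,0],
    [0,0,-90,0],
    [0,0,-140,0],
    [0,0,-170,0],
    [0,0,-170,0],
    [0,0,-170,0],
    [0,0,-170,0],
  ],
)

```text
time: 21.52
tool_pos: [0.3617, -0.2979, 0.2426]
orientation: [0.233, 0.972, 0.001, -0.001]
wrist_force: [-0.7, 0.8, 0.0]
width: 0.0849
grasp_force: 0.0
```

```bash
python3 -c "
from h import *
to([.36,-.30,.0746])
for c in('top','side'):
    im=optics.capture(c)
    for n in('brush','cap','slab','block','pan','dish','jar','mug'): print(c,n,[(np.round(d['point'],3).tolist(),round(d['conf'],2)) for d in tip_of(c,n)[:1]])
    print([(np.round(d['point'],3).tolist(),round(d['conf'],2)) for d in search_frame(c,'brush')[:1]])"
```

```text
21.52 pos [ 0.3617 -0.2979  0.2426] th 2.671 q [-0.91 -0.18  2.07 -0.    1.26 -2.01] move [ 1.00e-01 -2.80e+00  1.68e+02] 0 w 0.0849 F [-0.7  0.8  0. ] 0.0
top brush [([0.366, -0.298, 0.003], 0.95)]
top cap [([0.496, 0.283, 0.032], 0.74)]
top slab [([0.515, 0.218, 0.025], 0.88)]
top block [([0.595, 0.264, 0.023], 0.67)]
top pan [([0.555, 0.235, 0.004], 0.79)]
top dish [([0.616, -0.251, 0.001], 0.84)]
top jar [([0.356, 0.319, 0.004], 0.94)]
top mug [([0.784, -0.021, -0.003], 0.92)]
[([0.356, -0.287, 0.057], 0.57)]
side brush [([0.361, -0.302, -0.004], 0.78)]
side cap []
side slab [([0.518, 0.22, 0.023], 0.7)]
side block [([0.594, 0.262, 0.027], 0.91)]
side pan [([0.55, 0.233, -0.002], 0.73)]
side dish [([0.622, -0.256, 0.0], 0.95)]
side jar [([0.357, 0.32, -0.001], 0.56)]
side mug [([0.784, -0.018, -0.004], 0.61)]
[([0.361, -0.291, 0.051], 0.94)]
```

The brush stands on the counter, the scraps are in the pan, and nothing else has moved. Handing in.

```bash
python3 -c "
from workcell import ctrl
print(ctrl.close_job())"
```

```text
the job is handed in; nothing more can be done
None
```

I swept all three scraps into the pan, left the brush standing on its bristles on the open counter, and handed the job in at about 22 s; the final detections show the dish, pan, jar and mug where they started, within measurement error.

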